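# Unlock the joiner's caddy and hold it up level

## Robot

A 7-joint arm with a two-finger parallel gripper is mounted at the origin on the work surface. World frame = base frame: x ahead of the robot, y to its left, z up, the work surface at z = 0. Lengths are in m, angles in rad, forces in N, time in s.
With the tool pointing down it reaches from about 0.425 to 0.875 m from the base axis. Payload 4.7 kg.
Tool frame: the origin (TCP) lies midway between the tips of the shut fingers; the grasp point (between the pads) lies 19 mm behind it; z points along the fingers, y is the direction in which the jaws open and shut (so a half turn about z gives the same grasp; the last joint's range is limited). The gripper opens to 87 mm and grips with 3 to 60 N. Pads are 19 mm wide; open, the fingers measure 117 mm over their backs; the gripper's body (75 mm by 190 mm) begins 51 mm behind the grasp point.
Start: joints at [1.143, 0.321, -0.07, 1.45, 0.023, 1.371, -0.057], TCP at [0.278, -0.588, 0.223] pointing down, gripper open.
Joint ranges: [-2.86, 2.86], [-0.3, 2.09], [-1.38, 1.24], [0.06, 2.45], [-1.56, 4.7], [0.09, 2.05], [-2.69, 2.69]. Speed limits (rad/s): [2.57, 2.57, 3.14, 3.14, 3.14, 3.14, 3.14].

## Interface

Orientations are given as [roll, pitch, yaw] about the fixed x, y, z axes, in that order (R = Rz(yaw) Ry(pitch) Rx(roll)).
In Python, from plant import bot gives the robot as it stands.
- The arm moves only by the tool apply_moves, never from a script. Its argument "targets" is a list of rows, each a list of 6 numbers: the shift along the tool's x, y, z in mm, then the turn, a rotation vector about the tool's x, y, z in rad. A call has 1 to 12 rows; each row shifts and turns the commanded pose from where the row before left it, along the tool's axes as they then stand; what a row does not reach is not made up. A row lasts 1/12 s, in which the tool goes at most 41.7 mm and 7.16 degrees, less where a joint would pass 70% of its speed; a pose out of reach is approached as far as the arm can. A call with a gripper value outside its range is refused whole. "grip" is the gripper command: -1 is fully open, 1 is shut, values between are in proportion, set as the call begins (left out, the last holds). The fingers move at their own pace and stop on an object; the grip force is fixed at half the most. Time passes only in rows, so rows that do not move let the fingers close. It gives the time, the measured TCP pose, the force and the opening at its end, in the units of the state.
- bot.state(): the state, without advancing time (a new reading comes with each control period).
- bot.capture(name): name is "side" or "top"; returns the picture (420x560x3 uint8, blue, green, red); there is no depth.
- bot.camera_model(name): a dict with "mtx" (3x3 intrinsics, pixels), "rvec" (rotation vector, rad) and "tvec" (3), from world to camera coordinates, as OpenCV has them. Camera axes: x right, y down, z forward; pixel columns grow to the right and rows downward; lengths in m; the calibration is good to about 2 mm. A picture is of the moment at which its call begins. camera_model takes no time and is no camera call.
- bot.job_done(): hands the job in, once; it reports no verdict.
The state is a dict: "time": time; "q": joint angles; "joint_vel": joint speeds; "tau": joint torques, N m; "tcp_pos": TCP position; "orientation": TCP orientation; "wrist_force": force on the tool from outside, world axes, zero at the start; "moment": the same for the moment, N m; "opening": finger opening in m.
Only numpy, scipy, OpenCV 4.12 (cv2) and the standard library are available. Lean on these libraries where they do the work, as an engineer would, in place of code of your own. Each camera call takes 0.05 s, during which the arm holds its last target. There are 200 camera calls.

## Task

Pull the red slide bolt of the caddy dock fully out until it clicks into its outer detent, then lift the plywood caddy by its handle out of the dock, with the tin and the jar standing in it, and hold it up level and still, at least 10 cm above the dock, ready for a colleague to take. Finish while holding it there: do not put it down or let go, keep it level all the way so that nothing in it tips, leave the bolt out, and leave the other things on the bench alone.

Things in the scene. Friction and masses are not known exactly. Their poses are not given: they have to be found in the camera images.
- dock: Plywood plate fixed to the bench, 12 mm thick, 180 mm wide (x), from y -145 to +200 mm, with curbs (tops 22 mm up, 3 mm play) round the caddy's foot. Origin: underside, below the docked caddy's centre; +y points to the bolt end, z up. Placed and turned anew each time. A grey bolt block (56 x 36 mm, centre at y +172, top 76 mm up) carries the slide bolt.
- bolt (a joint): Travel of the slide bolt (m): 0 = home, its nose 16 mm over the caddy's strike plate, locking the caddy down; 0.030 = fully out, nose clear of the plate. It comes out along the dock's +y. A spring detent holds it at either end: about 6 N gets it over the middle of the travel, then it snaps to the end and stays.
- bolt_knob (a point): Centre of the red knob on the bolt's outer end: a level cylinder 28 mm across, 26 mm long, axis along the dock's y, 55 mm above the bench; 225 mm along +y from the dock's origin when home, inner face then 22 mm from the bolt block (a rod 14 mm thick between). Can be pinched from above across its sides (along the dock's x). Moves with the bolt.
- caddy: Open plywood caddy, 130 mm (x) by 240 mm (y), about 0.4 kg empty. Origin: centre of its underside, 12 mm above the bench when docked; axes then as the dock's. Side walls 50 mm high, low divider across the middle, end boards at y +-116, 8 mm thick, 130 mm wide up to 70 mm, then 56 mm wide up to 169 mm. Steel strike plate 22 mm out from the +y end board, top 29 mm up.
- caddy_handle (a point): Middle of the caddy's handle, a dark wooden bar between the end boards along the caddy's y: 224 mm long, 22 mm wide (x), 26 mm high. The point is the bar's centre, 150 mm above the caddy's underside. It can be gripped anywhere along its length; gripped over the centre of mass of caddy and contents it hangs level.
- tin: Closed steel tin with a blue band, full of screws: 62 mm across, 72 mm tall, about 0.26 kg (+-20 %). Stands on the 8 mm floor of one compartment of the caddy, about 58 mm to one side of its middle. Origin: centre of its underside.
- tub: Closed white plastic jar with orange lid, dowels inside: 62 mm across, 72 mm tall, about 0.06 kg. Stands in the caddy's other compartment (which is which varies). Origin: centre of its underside.
- hammer: Hammer with wooden handle lying on the bench, about 300 mm long. Bystander: leave alone. Origin: on its underside.
- screwdriver: Red-handled screwdriver lying on the bench, about 210 mm long. Bystander: leave alone. Origin: on its underside.
- try_square: Joiner's try square lying flat, dark wood stock 120 mm and steel blade 200 mm. Bystander: leave alone. Origin: on its underside.
- batten: Planed wooden batten lying flat, 45 x 340 x 28 mm. Bystander: leave alone. Origin: on its underside.
- offcut: Dark wooden offcut lying flat, 50 x 150 x 40 mm. Bystander: leave alone. Origin: on its underside.
- glue: White glue bottle with yellow label and red cap, 60 mm across, 170 mm tall, standing. Bystander: leave alone. Origin: on its underside.
Not all that is in view belongs to the job. What is meant by the tub is not green or purple, and is the smaller of those in its own colour.

How it is judged:
On the way, in this order (a step that is already met when the one before it is completed fails the run):
1. the bolt is pulled out to its outer detent while the caddy still sits in the dock (value of joint bolt above 0.025 m and height (world z) of caddy below 0.025 m), for 0.3 s.
2. the caddy is lifted clear of the dock in the fingers by its handle, level, at least 88 mm up (z of the grasp point in the frame of caddy above 0.115 m and height (world z) of caddy above 0.1 m and angle between caddy's own z axis and vertical below 0.1 rad and contact force between caddy and dock below 0.1 N and contact force between caddy and the fingers above 2 N), for 0.5 s.
At the end, for the whole second after the job is handed in: Fingers still hold the caddy at handle height (over 2 N), its underside over 100 mm above the bench, off the dock, within 0.10 rad of level, slower than 30 mm/s and 0.15 rad/s; tin and jar still stand in it; bolt out more than 25 of its 30 mm (all of step 2 and linear speed of caddy below 0.03 m/s and angular speed of caddy below 0.15 rad/s and distance between each of tin, tub and caddy below 0.095 m and z of each of tin, tub in the frame of caddy below 0.025 m and value of joint bolt above 0.025 m); the arm keeps its last pose, push and grip.
It fails at once if the caddy is tipped more than 0.35 rad (angle between caddy's own z axis and vertical above 0.35 rad).
It fails at once if the tin or the jar is tipped over (angle between any of tin, tub's own z axis and vertical above 0.6 rad).
It fails at once if another thing on the bench is moved more than 30 mm (distance of any of hammer, screwdriver, try_square, batten, offcut, glue from where it was at the start of the episode above 0.03 m).
It also fails if it takes over 51 s, if anything falls off the work surface, if the arm or the gripper's body presses on something with over 40 N, if the wrist force passes 120 N, or if a joint passes its speed limit or range.

## Working session

There is one attempt and no reset: what is moved stays moved. The work goes in short steps, Python scripts to look and compute and a tool call to move; the robot and the scene stay as the last step left them, time stands still between calls to the robot, and variables do not carry over. Pictures are saved under pics/ and viewed, about 8 in all and at most 12, crops included, and the job is handed in when it is done.

Besides the shell and the picture viewer there is one more tool, called after "Call:" as name([rows], argument=value, ...), one row to a line, values as JSON. apply_moves: Moves the arm, as the interface text tells. Its arguments: {"type":"object","properties":{"targets":{"type":"array"},"grip":{"type":"number"}},"required":["targets"]}

```bash
ls; mkdir -p pics; python3 - <<'E'
from plant import bot
import cv2
print(bot.state())
for n in("side","top"):
    im=bot.capture(n); cv2.imwrite(f"pics/{n}0.png",im)
    m=bot.camera_model(n); print(n,m)
E
```

```text
pics
{'time': 0.0, 'q': array([ 1.14311101,  0.32182924, -0.07009782,  1.45167953,  0.02263089,
        1.3707888 , -0.05690646]), 'joint_vel': array([-0.00034886, -0.00090092,  0.00154372,  0.0004221 , -0.00022522,
       -0.00010309, -0.00028696]), 'tau': array([-1.32998812e-04, -4.91281128e+01, -4.03564554e-01, -3.12526238e+01,
       -6.36726804e-02,  4.35681792e-02,  1.72794994e-04]), 'tcp_pos': array([ 0.27762549, -0.58711548,  0.2214553 ]), 'orientation': array([-3.13967905e+00,  1.24277979e-04,  4.41828238e-01]), 'wrist_force': array([ 0.17576326, -0.87157466, -0.62088348]), 'moment': array([-0.05153199, -0.00379028,  0.00139204]), 'opening': 0.08728220284127292}
side {'mtx': array([[492.00785405,   0.        , 273.12321686],
       [  0.        , 492.00785405, 204.69695963],
       [  0.        ,   0.        ,   1.        ]]), 'rvec': array([ 0.78586794, -2.37042691,  1.33535458]), 'tvec': array([0.44234045, 0.2999638 , 1.14311079])}
top {'mtx': array([[510.2762325 ,   0.        , 280.47918859],
       [  0.        , 510.2762325 , 217.29838961],
       [  0.        ,   0.        ,   1.        ]]), 'rvec': array([ 2.11968341, -2.12456539,  0.17272567]), 'tvec': array([-0.00586278,  0.58641871,  1.55995009])}
```

View pics/side0.png

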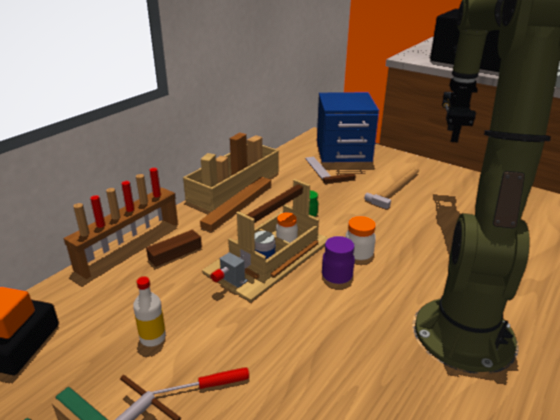

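View pics/top0.png

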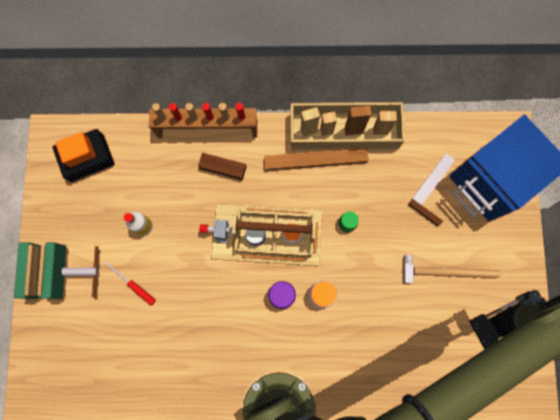

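The side view shows the caddy with the knob near (217,275) and the handle from about (247,215) to (302,187). In the top view the knob is near (204,229), the handle runs (236,226) to (315,230), the tin is at (255,237) on the bolt side, and the jar is at (291,233). Next I'll measure the knob and handle in both views.

```bash
cat > h.py <<'E'
import cv2, numpy as np
from plant import bot
def cam(n):
    m=bot.camera_model(n); return m["mtx"],cv2.Rodrigues(m["rvec"])[0],np.ravel(m["tvec"])
def onplane(n,uv,z):
    K,R,t=cam(n); c=-R.T@t; d=R.T@np.linalg.solve(K,[*uv,1]); return c+d*(z-c[2])/d[2]
def tri(a,b):  # a in side, b in top
    P=[]
    for n in("side","top"):
        K,R,t=cam(n); P.append(K@np.c_[R,t])
    X=cv2.triangulatePoints(P[0],P[1],np.float64(a).reshape(2,1),np.float64(b).reshape(2,1)).ravel(); return X[:3]/X[3]
def proj(n,X):
    m=bot.camera_model(n); return cv2.projectPoints(np.float64(X).reshape(-1,1,3),m["rvec"],m["tvec"],m["mtx"],None)[0].reshape(-1,2)
def mask(im,lo,hi,box):
    h=cv2.cvtColor(im,cv2.COLOR_BGR2HSV); h[...,0]=(h[...,0].astype(int)+90)%180
    m=cv2.inRange(h,lo,hi); o=np.zeros_like(m); x0,y0,x1,y1=box; o[y0:y1,x0:x1]=m[y0:y1,x0:x1]; return o
E
python3 - <<'E'
from h import *
s=cv2.imread("pics/side0.png");t=cv2.imread("pics/top0.png")
for nm,im,bk,bh in(("side",s,(205,262,232,288),(235,175,320,225)),("top",t,(195,218,216,240),(230,205,322,245))):
    m=mask(im,(82,150,90),(98,255,255),bk); c=cv2.findContours(m,0,2)[0]; c=max(c,key=cv2.contourArea)
    M=cv2.moments(m,True); print(nm,"knob",M["m10"]/M["m00"],M["m01"]/M["m00"],cv2.boundingRect(c),M["m00"])
    m=mask(im,(92,90,15),(108,255,115),bh); n,l,st,ce=cv2.connectedComponentsWithStats(m)
    for i in range(1,n):
        if st[i,4]>40: print(nm,"dark",st[i],ce[i])
a=cv2.resize(s[170:300,195:330],None,fx=4,fy=4,interpolation=2); b=cv2.resize(t[195:275,190:330],None,fx=5,fy=5,interpolation=2)
cv2.imwrite("pics/sc.png",a);cv2.imwrite("pics/tc.png",b)
E
```

```text
side knob 216.81196581196582 274.97435897435895 (210, 269, 14, 13) 117.0
side dark [235 175  42  20 335] [247.55820896 180.47462687]
side dark [235 181  36  33 265] [252.44150943 196.8754717 ]
side dark [ 237  182   81   43 1306] [284.42343032 206.5237366 ]
side dark [266 218  13   7  51] [273.05882353 221.96078431]
top knob 203.05882352941177 228.14705882352942 (199, 224, 9, 9) 68.0
top dark [232 220  80  25 504] [272.51587302 228.75793651]
```

View pics/sc.png

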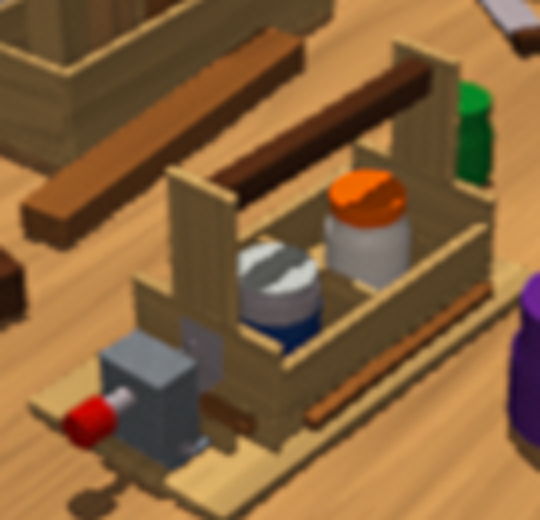

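View pics/tc.png

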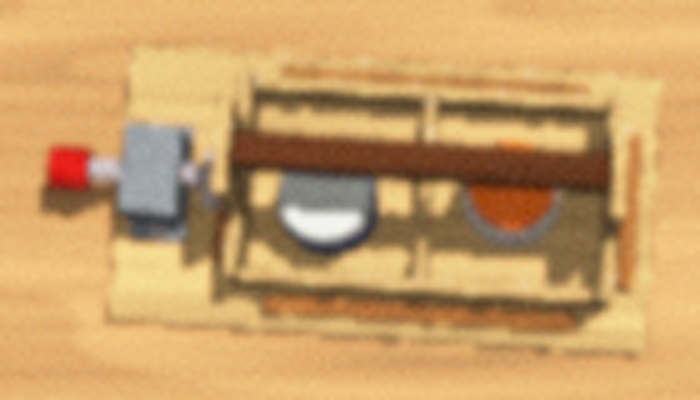

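The crops show the tin (white top, blue band) on the bolt side and the jar (orange lid) on the far side. Handle ends in the top view are at about (236.6,225) and (312,228.4), and the far end in the side view is at about (300,186).

```bash
python3 - <<'E'
from h import *
np.set_printoptions(precision=4,suppress=True)
k=tri((216.8,275),(203.1,228.1)); print("knob tri",k, "plane .055",onplane("side",(216.8,275),.055),onplane("top",(203.1,228.1),.055))
A=onplane("top",(236.6,225),.175);B=onplane("top",(312.,228.4),.175); print(A,B,np.linalg.norm(A-B),(A+B)/2)
print("far end tri",tri((300.3,186),(312,228.4)))
t=cv2.imread("pics/top0.png"); m=mask(t,(92,90,15),(108,255,115),(238,215,310,245))
# bar centreline: fit line to mask's column centres
g=[(u,np.mean(np.nonzero(m[:,u])[0])) for u in range(242,308) if m[:,u].any()]
g=np.array([p for p in g if 223<p[1]<231]); f=np.polyfit(g[:,0],g[:,1],1); print("line",f,np.polyval(f,[236.6,312]))
# plate corners at z=.012 from top (crop/5+offset)
P=[onplane("top",(190+x/5,195+y/5),.012) for x,y in((137,47),(108,318),(640,352),(660,78))]
print("plate",P,[np.linalg.norm(P[i]-P[i-3]) for i in range(4)])
c=sum(P)/4; ax=(P[0]+P[1]-P[2]-P[3]); ax/=np.linalg.norm(ax); o=c-ax*.0275; print("dock origin",o,"yawdir",ax)
ah=(A-B)/np.linalg.norm(A-B); print("handle dir",ah,"knob pred",o+ax*.225,"knob from handle",(A+B)/2+ah*.225)
for z in(.175,): print(proj("side",[A,B]))
# knob centre vs pred
d=k-o; print("along",d@ax)
# edges of tin/jar tops
print("tin",onplane("top",(190+327/5,195+205/5),.092),"jar",onplane("top",(190+512/5,195+190/5),.092))
E
```

```text
knob tri [0.5516 0.2357 0.0595] plane .055 [0.5558 0.2319 0.055 ] [0.5522 0.2364 0.055 ]
[0.5421 0.1187 0.175 ] [ 0.5314 -0.1004  0.175 ] 0.2193762958047905 [0.5367 0.0092 0.175 ]
far end tri [ 0.5314 -0.1009  0.1713]
line [  0.0466 213.8509] [224.887 228.404]
plate [array([0.637, 0.199, 0.012]), array([0.4601, 0.2139, 0.012 ]), array([ 0.4377, -0.1259,  0.012 ]), array([ 0.6151, -0.1413,  0.012 ])] [np.float64(0.1774941762860731), np.float64(0.34045767544381755), np.float64(0.17813822693765247), np.float64(0.34094027428307766)]
dock origin [0.5357 0.009  0.012 ] yawdir [0.0651 0.9979 0.    ]
handle dir [0.0489 0.9988 0.    ] knob pred [0.5504 0.2335 0.012 ] knob from handle [0.5477 0.2339 0.175 ]
[[248.1683 217.1917]
 [300.0396 184.9   ]]
along 0.22732489256495828
tin [0.5214 0.069  0.092 ] jar [ 0.5303 -0.0442  0.092 ]
```

The measurements agree with each other:
- Dock origin is about (0.536, 0.009), with +y along (0.064, 0.998).
- The knob is at about (0.551, 0.2345), and its height triangulates to 0.0595 against 0.055 in the text.
- The handle top triangulates to 0.171 against 0.175 in the text.

I'll turn to yaw 1.507 while rising, then travel to above the knob.

Call:
apply_moves([
  [0, 0, -8, 0, 0, -0.1065],
  [0, 0, -8, 0, 0, -0.1065],
  [0, 0, -8, 0, 0, -0.1065],
  [0, 0, -8, 0, 0, -0.1065],
  [0, 0, -8, 0, 0, -0.1065],
  [0, 0, -8, 0, 0, -0.1065],
  [0, 0, -8, 0, 0, -0.1065],
  [0, 0, -8, 0, 0, -0.1065],
  [0, 0, -8, 0, 0, -0.1065],
  [0, 0, -8, 0, 0, -0.1065],
  [0, 0, 0, 0, 0, 0],
], grip=-1)

```text
time: 1.02
tcp_pos: [0.2781, -0.5881, 0.3039]
orientation: [3.141, 0.002, 1.509]
wrist_force: [0.8, 0.3, -0.6]
opening: 0.0874
```

Call:
apply_moves([
  [35, 9, 0, 0, 0, 0],
  [35, 9, 0, 0, 0, 0],
  [35, 9, 0, 0, 0, 0],
  [35, 9, 0, 0, 0, 0],
  [35, 9, 0, 0, 0, 0],
  [35, 9, 0, 0, 0, 0],
  [35, 9, 0, 0, 0, 0],
  [35, 9, 0, 0, 0, 0],
  [35, 9, 0, 0, 0, 0],
  [35, 9, 0, 0, 0, 0],
  [35, 9, 0, 0, 0, 0],
  [35, 9, 0, 0, 0, 0],
])

```text
time: 2.02
tcp_pos: [0.4124, -0.1735, 0.3019]
orientation: [-3.141, 0.0, 1.503]
wrist_force: [0.4, -0.9, 0.6]
opening: 0.087
```

Call:
apply_moves([
  [35, 9, 0, 0, 0, 0],
  [35, 9, 0, 0, 0, 0],
  [35, 9, 0, 0, 0, 0],
  [35, 9, 0, 0, 0, 0],
  [35, 9, 0, 0, 0, 0],
  [35, 9, 0, 0, 0, 0],
  [35, 9, 0, 0, 0, 0],
  [35, 9, 0, 0, 0, 0],
  [35, 9, 0, 0, 0, 0],
  [35, 9, 0, 0, 0, 0],
  [35, 9, 0, 0, 0, 0],
  [0, 0, 0, 0, 0, 0],
])

```text
time: 3.02
tcp_pos: [0.5346, 0.2111, 0.3008]
orientation: [-3.138, -0.007, 1.515]
wrist_force: [-1.2, 0.7, 0.5]
opening: 0.0871
```

Call:
apply_moves([
  [6, 4, 10, 0, 0, 0],
  [6, 4, 20, 0, 0, 0],
  [6, 4, 25, 0, 0, 0],
  [6, 3, 25, 0, 0, 0],
  [0, 0, 25, 0, 0, 0],
  [0, 0, 25, 0, 0, 0],
  [0, 0, 25, 0, 0, 0],
  [0, 0, 15, 0, 0, 0],
  [0, 0, 10, 0, 0, 0],
  [0, 0, 0, 0, 0, 0],
])

```text
time: 3.85
tcp_pos: [0.5512, 0.2231, 0.1195]
orientation: [-3.138, 0.003, 1.504]
wrist_force: [-0.0, -0.6, -0.4]
opening: 0.0871
```

```bash
python3 - <<'E'
from h import *
s=bot.capture("side");t=bot.capture("top")
x=np.hstack([cv2.resize(s[180:310,170:300],(390,390),interpolation=2),cv2.resize(t[165:295,150:280],(390,390),interpolation=2)])
cv2.imwrite("pics/k1.png",x); print(bot.state()["tcp_pos"],bot.state()["orientation"])
p=bot.state()["tcp_pos"]; print(proj("side",p),proj("top",p))
E
```

```text
[0.55270458 0.22482931 0.12262896] [3.14142582e+00 3.57034728e-04 1.50507120e+00]
[[218.03674837 252.48371226]] [[203.25735374 224.44470929]]
```

View pics/k1.png

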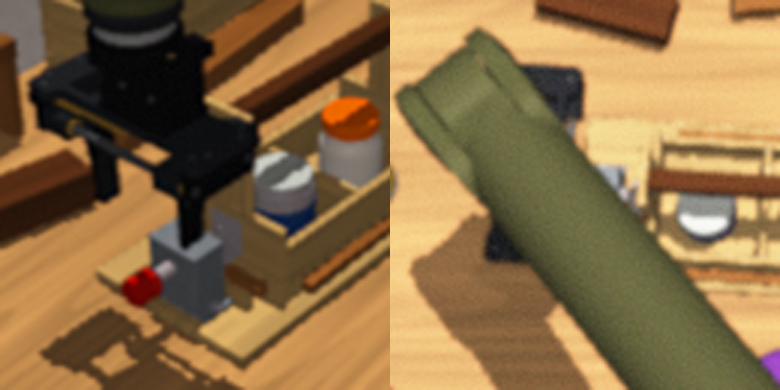

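The gripper straddles the knob in x at the right yaw. It is still about 10 mm too far inward in y, so I'll correct that, descend and pinch.

Call:
apply_moves([
  [6, 0, 5, 0, 0, 0],
  [5, -1, 15, 0, 0, 0],
  [0, 0, 20, 0, 0, 0],
  [0, 0, 20, 0, 0, 0],
  [0, 0, 15, 0, 0, 0],
  [0, 0, 8, 0, 0, 0],
  [0, 0, 2, 0, 0, 0],
  [0, 0, 0, 0, 0, 0],
  [0, 0, 0, 0, 0, 0],
])

```text
time: 4.7
tcp_pos: [0.5527, 0.2371, 0.0383]
orientation: [3.14, -0.001, 1.507]
wrist_force: [-0.5, 0.5, -0.5]
opening: 0.0871
```

Call:
apply_moves([
  [0, 0, 0, 0, 0, 0],
  [0, 0, 0, 0, 0, 0],
  [0, 0, 0, 0, 0, 0],
  [0, 0, 0, 0, 0, 0],
  [0, 0, 0, 0, 0, 0],
  [0, 0, 0, 0, 0, 0],
  [0, 0, 0, 0, 0, 0],
  [0, 0, 0, 0, 0, 0],
], grip=1)

```text
time: 5.37
tcp_pos: [0.5522, 0.2365, 0.0375]
orientation: [3.142, 0.0, 1.507]
wrist_force: [-0.3, -0.0, -0.2]
opening: 0.0416
```

Call:
apply_moves([
  [0, 0, 0, 0, 0, 0],
  [0, 0, 0, 0, 0, 0],
  [0, 0, 0, 0, 0, 0],
  [0, 0, 0, 0, 0, 0],
  [0, 0, 0, 0, 0, 0],
])

```text
time: 5.78
tcp_pos: [0.5537, 0.2364, 0.0376]
orientation: [3.139, -0.001, 1.506]
wrist_force: [5.6, 0.6, -4.4]
opening: 0.0272
```

The pinch holds at 27 mm opening. Now I'll pull the bolt out.

Call:
apply_moves([
  [2, 0, 0, 0, 0, 0],
  [3, 0, 0, 0, 0, 0],
  [4, 0, 0, 0, 0, 0],
  [4, 0, 0, 0, 0, 0],
  [4, 0, 0, 0, 0, 0],
  [4, 0, 0, 0, 0, 0],
  [4, 0, 0, 0, 0, 0],
  [3, 0, 0, 0, 0, 0],
  [2, 0, 0, 0, 0, 0],
  [1, 0, 0, 0, 0, 0],
  [0, 0, 0, 0, 0, 0],
  [0, 0, 0, 0, 0, 0],
])

```text
time: 6.78
tcp_pos: [0.5556, 0.2664, 0.0376]
orientation: [3.14, 0.001, 1.506]
wrist_force: [5.7, -2.6, -1.7]
opening: 0.0271
```

Call:
apply_moves([
  [0, 0, 0, 0, 0, 0],
  [0, 0, 0, 0, 0, 0],
  [0, 0, 0, 0, 0, 0],
  [0, 0, 0, 0, 0, 0],
  [0, 0, 0, 0, 0, 0],
  [0, 0, 0, 0, 0, 0],
  [0, 0, 0, 0, 0, 0],
  [0, 0, 0, 0, 0, 0],
  [0, 0, 0, 0, 0, 0],
  [0, 0, 0, 0, 0, 0],
], grip=-1)

```text
time: 7.62
tcp_pos: [0.5541, 0.2675, 0.0375]
orientation: [-3.142, 0.0, 1.507]
wrist_force: [0.1, -0.6, -0.0]
opening: 0.0838
```

Call:
apply_moves([
  [0, 0, -5, 0, 0, 0],
  [0, 0, -15, 0, 0, 0],
  [0, 0, -25, 0, 0, 0],
  [0, 0, -30, 0, 0, 0],
  [0, 0, -30, 0, 0, 0],
  [0, 0, -30, 0, 0, 0],
  [0, 0, -30, 0, 0, 0],
  [0, 0, -30, 0, 0, 0],
  [0, 0, -15, 0, 0, 0],
  [0, 0, 0, 0, 0, 0],
])

```text
time: 8.45
tcp_pos: [0.5556, 0.2694, 0.2535]
orientation: [3.134, -0.004, 1.507]
wrist_force: [-0.1, -0.7, 0.2]
opening: 0.0871
```

```bash
python3 - <<'E'
from h import *
s=bot.capture("side");t=bot.capture("top")
for n,im,b in(("side",s,(190,262,232,300)),("top",t,(180,215,216,245))):
    m=mask(im,(82,150,90),(98,255,255),b);M=cv2.moments(m,True); c=(M["m10"]/max(M["m00"],1),M["m01"]/max(M["m00"],1)); print(n,M["m00"],c,onplane(n,c,.055))
cv2.imwrite("pics/b1.png",np.hstack([cv2.resize(s[170:300,180:310],(390,390),interpolation=2),cv2.resize(t[165:295,170:300],(390,390),interpolation=2)]))
print(bot.state()["tcp_pos"],bot.state()["wrist_force"])
E
```

```text
side 129.0 (208.1705426356589, 280.91472868217056) [0.5574498  0.26165627 0.055     ]
top 0.0 (0.0, 0.0) [1.3495974  0.95801919 0.055     ]
[0.5542214  0.26781436 0.24881907] [-0.53963805  0.46497276 -0.4395051 ]
```

View pics/b1.png

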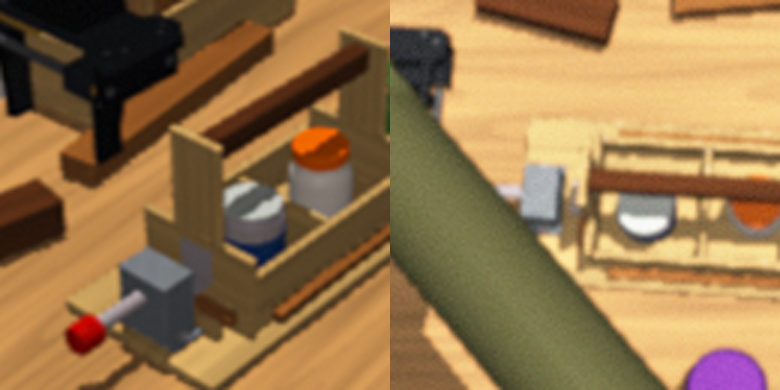

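The bolt is out: the knob moved from y 0.2319 to 0.2617 in the side view, 29.8 mm, and the caddy still sits in the dock. Next I'll go over the handle, about 17 mm toward the tin side of its middle.

Call:
apply_moves([
  [-12, 0, 0, 0, 0, 0],
  [-25, 0, 0, 0, 0, 0],
  [-28, 0, 0, 0, 0, 0],
  [-30, 0, 0, 0, 0, 0],
  [-30, -1, 0, 0, 0, 0],
  [-30, 0, 0, 0, 0, 0],
  [-30, 0, 0, 0, 0, 0],
  [-27, 0, 0, 0, 0, 0],
  [-20, 0, 0, 0, 0, 0],
  [-10, 0, 0, 0, 0, 0],
  [0, 0, 0, 0, 0, 0],
  [0, 0, 0, 0, 0, 0],
])

```text
time: 9.55
tcp_pos: [0.5373, 0.0267, 0.2469]
orientation: [-3.14, -0.001, 1.507]
wrist_force: [-0.2, 0.9, 0.4]
opening: 0.087
```

Call:
apply_moves([
  [0, 0, 10, 0, 0, 0],
  [0, 0, 20, 0, 0, 0],
  [0, 0, 25, 0, 0, 0],
  [0, 0, 20, 0, 0, 0],
  [0, 0, 15, 0, 0, 0],
  [0, 0, 11, 0, 0, 0],
  [0, 0, 5, 0, 0, 0],
  [0, 0, 0, 0, 0, 0],
  [0, 0, 0, 0, 0, 0],
  [0, 0, 0, 0, 0, 0],
])

```text
time: 10.38
tcp_pos: [0.5384, 0.0265, 0.1425]
orientation: [3.14, -0.0, 1.507]
wrist_force: [-0.2, 0.1, -0.1]
opening: 0.0869
```

```bash
python3 - <<'E'
from h import *
s=bot.capture("side");st=bot.state();print(st["tcp_pos"],st["orientation"],st["wrist_force"],st["moment"])
cv2.imwrite("pics/g1.png",cv2.resize(s[150:290,190:340],(600,560),interpolation=2))
E
```

```text
[0.5384453  0.0263164  0.14255789] [3.13976166e+00 7.15125259e-05 1.50707048e+00] [ 0.62066492 -0.51783976  0.7435807 ] [-0.02164842 -0.13428042  0.00407738]
```

View pics/g1.png

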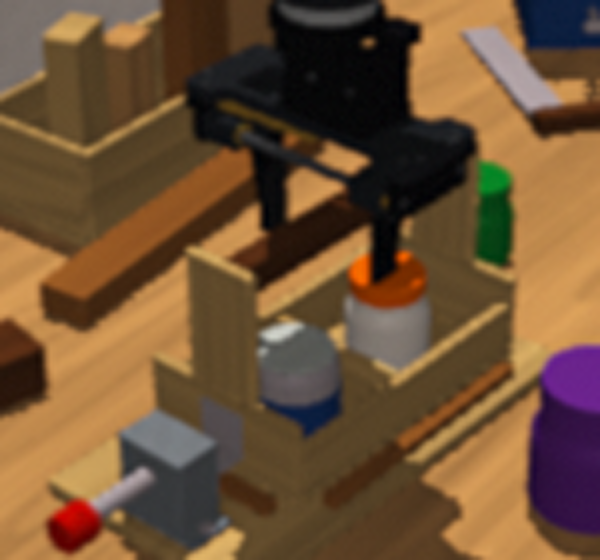

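The fingers straddle the handle bar, with nothing touched. I'll close on it and then lift about 12 mm as a test.

Call:
apply_moves([
  [0, 0, 0, 0, 0, 0],
  [0, 0, 0, 0, 0, 0],
  [0, 0, 0, 0, 0, 0],
  [0, 0, 0, 0, 0, 0],
  [0, 0, 0, 0, 0, 0],
  [0, 0, 0, 0, 0, 0],
  [0, 0, 0, 0, 0, 0],
  [0, 0, 0, 0, 0, 0],
  [0, 0, 0, 0, 0, 0],
  [0, 0, 0, 0, 0, 0],
  [0, 0, 0, 0, 0, 0],
  [0, 0, 0, 0, 0, 0],
], grip=1)

```text
time: 11.43
tcp_pos: [0.5387, 0.0259, 0.142]
orientation: [3.139, -0.0, 1.507]
wrist_force: [2.8, 0.3, 1.1]
opening: 0.022
```

Call:
apply_moves([
  [0, 0, 0, 0, 0, 0],
  [0, 0, 0, 0, 0, 0],
  [0, 0, 0, 0, 0, 0],
  [0, 0, 0, 0, 0, 0],
])

```text
time: 11.77
tcp_pos: [0.5385, 0.0259, 0.142]
orientation: [3.14, 0.0, 1.507]
wrist_force: [4.0, 0.1, 1.6]
opening: 0.0218
```

Call:
apply_moves([
  [0, 0, -1, 0, 0, 0],
  [0, 0, -2, 0, 0, 0],
  [0, 0, -2, 0, 0, 0],
  [0, 0, -2, 0, 0, 0],
  [0, 0, -2, 0, 0, 0],
  [0, 0, -2, 0, 0, 0],
  [0, 0, -1, 0, 0, 0],
  [0, 0, 0, 0, 0, 0],
  [0, 0, 0, 0, 0, 0],
  [0, 0, 0, 0, 0, 0],
])

```text
time: 12.6
tcp_pos: [0.5375, 0.026, 0.1534]
orientation: [-3.141, 0.0, 1.507]
wrist_force: [-0.6, -0.6, -6.8]
opening: 0.0214
```

```bash
python3 - <<'E'
from h import *
s=bot.capture("side");st=bot.state();print(st["tcp_pos"],st["orientation"],st["wrist_force"],st["moment"],st["opening"])
cv2.imwrite("pics/g2.png",cv2.resize(s[150:290,190:340],(600,560),interpolation=2))
E
```

```text
[0.53747718 0.02600064 0.15340074] [-3.14115377e+00  1.40366095e-04  1.50681240e+00] [-0.70440957  0.52022186 -6.20067553] [-0.02556704 -0.15663472  0.00472312] 0.02238800594603328
```

View pics/g2.png

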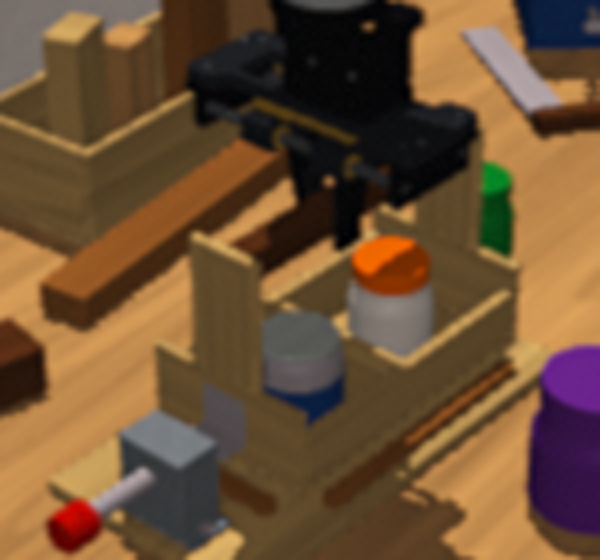

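The caddy has come up and the contents stand. The tin end may have risen a little less, so I'll quantify the tilt by template-matching patches between g1 and g2.

```bash
cat > tilt.py <<'E'
from h import *
def shifts(a,b):
    # patches (4x crop pixels, g1) : name,(cx,cy),half
    for n,(x,y),h in(("nearboard",(220,262),26),("tin",(318,390),22),("jar",(390,300),40),("farcorner",(510,285),14),("nearcorner",(305,440),22),("block/static",(165,440),30)):
        T=a[y-h:y+h,x-h:x+h]; r=cv2.matchTemplate(b[max(0,y-h-60):y+h+30,x-h-30:x+h+30],T,cv2.TM_CCOEFF_NORMED)
        _,v,_,p=cv2.minMaxLoc(r); print(n,(p[0]-30)/4,(p[1]-min(60,y-h))/4,round(v,2))
E
python3 - <<'E'
from tilt import *
shifts(cv2.imread("pics/g1.png"),cv2.imread("pics/g2.png"))
for n,y in(("near",.125),("far",-.107)):
    print(n,proj("side",[.537,y,.16+.0114])-proj("side",[.537,y,.16]))
E
```

```text
nearboard 1.75 -3.0 0.89
tin 0.75 -3.25 1.0
jar 2.5 -2.0 0.75
farcorner 1.0 -3.0 0.99
nearcorner 1.0 -3.25 0.99
block/static 0.0 0.0 1.0
near [[-0.1162285  -3.76864222]]
far [[ 0.11289532 -3.49191495]]
```

Both ends rose equally: 3.25 px at the near corner and 3.0 px at the far one, against an expected ratio of 3.77 to 3.49. It hangs level, so I'll lift slowly, straight up.

Call:
apply_moves([
  [0, 0, -1, 0, 0, 0],
  [0, 0, -2, 0, 0, 0],
  [0, 0, -4, 0, 0, 0],
  [0, 0, -6, 0, 0, 0],
  [0, 0, -7, 0, 0, 0],
  [0, 0, -8, 0, 0, 0],
  [0, 0, -8, 0, 0, 0],
  [0, 0, -8, 0, 0, 0],
  [0, 0, -8, 0, 0, 0],
  [0, 0, -8, 0, 0, 0],
  [0, 0, -8, 0, 0, 0],
  [0, 0, -8, 0, 0, 0],
])

```text
time: 13.65
tcp_pos: [0.5377, 0.0261, 0.2304]
orientation: [3.141, 0.0, 1.507]
wrist_force: [0.0, 0.1, -5.8]
opening: 0.0216
```

Call:
apply_moves([
  [0, 0, -8, 0, 0, 0],
  [0, 0, -8, 0, 0, 0],
  [0, 0, -8, 0, 0, 0],
  [0, 0, -8, 0, 0, 0],
  [0, 0, -8, 0, 0, 0],
  [0, 0, -7, 0, 0, 0],
  [0, 0, -6, 0, 0, 0],
  [0, 0, -5, 0, 0, 0],
  [0, 0, -4, 0, 0, 0],
  [0, 0, -3, 0, 0, 0],
  [0, 0, -2, 0, 0, 0],
  [0, 0, -1, 0, 0, 0],
])

```text
time: 14.65
tcp_pos: [0.5377, 0.026, 0.2977]
orientation: [-3.142, 0.0, 1.507]
wrist_force: [0.1, 0.3, -5.6]
opening: 0.0214
```

Call:
apply_moves([
  [0, 0, 0, 0, 0, 0],
  [0, 0, 0, 0, 0, 0],
  [0, 0, 0, 0, 0, 0],
  [0, 0, 0, 0, 0, 0],
  [0, 0, 0, 0, 0, 0],
  [0, 0, 0, 0, 0, 0],
  [0, 0, 0, 0, 0, 0],
  [0, 0, 0, 0, 0, 0],
  [0, 0, 0, 0, 0, 0],
  [0, 0, 0, 0, 0, 0],
  [0, 0, 0, 0, 0, 0],
  [0, 0, 0, 0, 0, 0],
])

```text
time: 15.65
tcp_pos: [0.5377, 0.026, 0.2975]
orientation: [3.142, 0.0, 1.507]
wrist_force: [-0.2, -0.5, -5.9]
opening: 0.0217
```

```bash
python3 - <<'E'
from h import *
s=bot.capture("side");st=bot.state();print(st["time"],st["tcp_pos"],st["orientation"],st["wrist_force"],st["moment"],st["opening"])
cv2.imwrite("pics/s3.png",s); cv2.imwrite("pics/g3.png",cv2.resize(s[110:300,180:350],(680,760)[:1]+(600,),interpolation=2) if 0 else cv2.resize(s[110:300,180:350],(510,570),interpolation=2))
m=mask(s,(82,150,90),(98,255,255),(190,262,232,300));M=cv2.moments(m,True);print("knob",onplane("side",(M["m10"]/M["m00"],M["m01"]/M["m00"]),.055))
E
```

```text
15.7 [0.53766847 0.02601228 0.29753144] [-3.14157119e+00  9.06785759e-05  1.50679148e+00] [ 0.47674688  0.36306153 -5.57590814] [-0.02198069 -0.08651859 -0.02241998] 0.02177446209857332
knob [0.55768631 0.26156427 0.055     ]
```

View pics/g3.png

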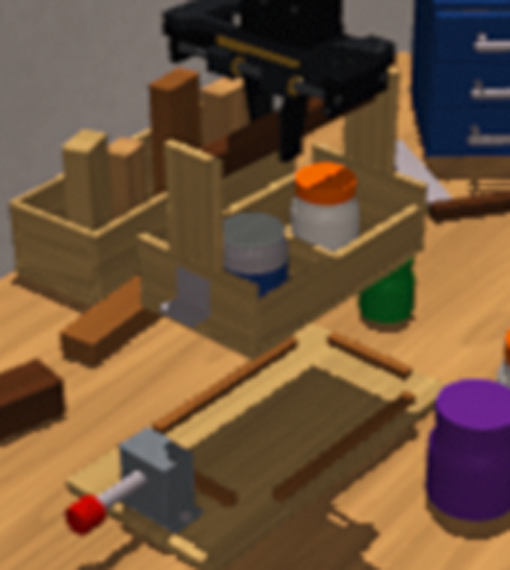

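It's well clear of the dock. Last, a numeric level check of the wall corners before handing in.

```bash
python3 - <<'E'
from h import *
a=np.array([.064,.998,0]);b=np.array([.998,-.064,0]);o=np.array([.5365,.009,.012+.2975-.142])
P=[o+.12*a-.065*b,o+.12*a-.065*b+[0,0,.07],o-.12*a-.065*b+[0,0,.07],o+.12*a+[0,0,.169]-.028*b,o-.12*a-.028*b+[0,0,.169]]
print("expected if level",proj("side",P).round(1).tolist())
print("seen",[(round(180+x/3,1),round(110+y/3,1)) for x,y in((253,355),(258,292),(424,187),(220,160),(398,70))])
st=[bot.state() for _ in range(2)]; bot.capture("side"); s=bot.state(); print(s["joint_vel"],s["tcp_pos"]-st[0]["tcp_pos"])
E
```

```text
expected if level [[264.4, 230.5], [264.2, 206.2], [322.7, 171.0], [251.8, 164.4], [313.2, 133.4]]
seen [(264.3, 228.3), (266.0, 207.3), (321.3, 172.3), (253.3, 163.3), (312.7, 133.3)]
[ 6.27829762e-04 -6.10355246e-04  1.33694543e-04 -7.12523510e-04
 -7.86722062e-05  5.66343145e-04  1.59433868e-03] [4.35034135e-06 4.05112674e-05 1.62729690e-05]
```

```bash
python3 -c "
from plant import bot
print(bot.job_done())"
```

```text
the job is handed in; nothing more can be done
None
```

The bolt is out and the caddy is held up, level and still, by its handle, with the tin and jar standing in it. I handed the job in at about 16 s of robot time; the hand-in reports no verdict.

**What I did:** I pinched the red knob and pulled the bolt out along the dock's +y. Then I gripped the handle about 17 mm toward the tin side of its middle and lifted straight up.

**Last checks:**
- **Bolt:** the knob moved 29.8 mm in the side view when I pulled it. It was in the same place after the lift.
- **Height:** the caddy's underside is about 167 mm above the bench, worked out from how far the arm rose. That is about 155 mm above the dock plate and clear of the dock in the picture.
- **Level:** four of the five caddy corners checked were within about 2 px of where a level caddy would put them. The near bottom corner, read by eye from a crop, was 2.2 px off. That leaves a tilt of roughly 0.02 rad or less.
- **Still:** the arm's joint speeds were near zero and the tool position did not drift between readings.
- **Grip:** the opening was steady at 21–22 mm on the 22 mm bar.
- **Other items:** I did not measure the bystanders' positions again after the lift. The arm was not seen to touch any of them.

**What disagreed:**
- **Weight:** the wrist carried 5.6–5.9 N, a little under the roughly 7 N the stated masses suggest.
- **Knob height:** two-view triangulation gave 59.5 mm, against 55 mm in the task text.

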